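# Load the reference disc and latch the analyser's light guard

## Task

Load the reference disc for a calibration run: slide it along the analyser's stage plate, without lifting it off, until it drops flat into the shallow round pocket, and let go of it. Then push the sliding light guard shut over it until the latch catches with a click and the guard stays fully home by itself; push firmly but do not ram it, and leave the other things on the table where they are.

Things in the scene. Friction and masses are not known exactly. Their poses are not given: they have to be found in the camera images.
- analyser: White desktop analyser, fixed on the table. Case 260 mm in its x, 455 mm in its y (-185 to +270), deck 80 mm above the table. Origin at table height. Its y runs along two aluminium rails (x = -79 and +79 mm, tops 92 mm above the table) to a raised screen block (y = 201 to 267 mm, top 124 mm above the table). Between the rails lies the stage plate.
- well_mid (a point): Point of the analyser at (0, 40, 86) mm, axes as the analyser's, in the plane of the top face of the stage plate: painted grey, with one round blind pocket 44 mm across, 4 mm deep. The plate's setting along the rails is not given: the pocket's centre is on the middle line (x = 0 within 1 mm), anywhere within 12 mm of this point along y. Find it by feel or by sight.
- plate_mid (a point): Point 30 mm along the analyser's +y from well_mid, near the middle of the stage plate's top face (120 mm in x, 170 mm in y, 6 mm thick on the deck). The plate reaches 55 mm to the -y side of its pocket's centre and 115 mm to the +y side.
- ref_disc: Flat disc, aluminium with a white top face, 40 mm across, 10 mm thick, about 90 g. Origin at the centre of its underside. Starts on the plate, 50 to 80 mm to the +y side of the pocket's centre, up to 20 mm off the middle line. It slides under about 1 N; in the pocket it sits 4 mm lower (6 mm proud) and the wall stops it. Over about 4 N sideways may tip it out again.
- guard (a joint): Opening of the sliding guard in m: 0 shut and latched, 0.13 to 0.15 at the start; it closes along the analyser's +y with 1 to 2 N of friction. Over about the last 13 mm a spring latch resists with up to about 12 N; past its crest at about 0.0055 it snaps and drives the guard home onto a rubber buffer at 0. Left short of the crest, it stays ajar.
- guard_tab (a point): Middle of the top of the guard's push tab, an upright grey plate 56 mm in the analyser's x, 10 mm in y, 30 mm high, on the middle of the guard (tab top 128 mm, its foot 98 mm above the table). Moves with the guard; shut, it is at (0, 40, 128) mm in the analyser's frame.
- guard_front (a point): Middle of the guard's leading (+y) edge at its underside. The guard is a grey plastic sheet 172 mm in x, 120 mm in y, 4 mm thick, on the rails; underside 94 mm, top 98 mm above the table, so 8 mm over the plate: it clears a seated disc but not one lying on the plate.
- latch_mark (a point): Top of the small dark latch block, 22 x 34 mm, on the deck outside the rail on the analyser's +x side; a small steel roller beside the guard's leading edge rides over its sprung nose.
- water_bottle: Bystander: clear bottle with a blue cap, 60 mm across, 190 mm high, standing on the table beyond the analyser's -y end. Origin under its centre.
- calculator: Bystander: black desk calculator 85 x 130 x 14 mm lying on the table on the analyser's +x side. Origin under its centre.
- vial: Bystander: clear vial with a blue cap, 30 mm across, 85 mm high, standing on the table on the robot's side of the analyser. Origin under its centre.
- kit_box: Bystander: white kit box 170 x 85 x 45 mm lying on the table beyond the analyser's +y end. Origin under its centre.
Things that resemble listed ones, but are neither listed nor needed, are in the scene too. There is more than one size of the ref_disc; the job needs the largest.

How it is judged:
By the outcome, as a careful person would: the job done as asked, in the order asked, and still so for the second after the job is handed in, with the robot touching nothing.
It also fails if it takes over 58 s, if anything falls off the work surface, if the arm or the gripper's body presses on something with over 40 N, if the wrist force passes 120 N, or if a joint passes its speed limit or range.

## Robot

A 6-joint arm with a two-finger parallel gripper is mounted at the origin on the work surface. World frame = base frame: x ahead of the robot, y to its left, z up, the work surface at z = 0. Lengths are in mm, angles in degrees, forces in N, time in s.
With the tool pointing down it reaches from about 350 to 850 mm from the base axis. Payload 8.1 kg.
Tool frame: the origin (TCP) lies midway between the tips of the shut fingers; the grasp point (between the pads) lies 19 mm behind it; z points along the fingers, y is the line along which they close (so a half turn about z gives the same grasp; the last joint's range is limited). The gripper opens to 85 mm and grips with 20 to 120 N. Pads are 22 mm wide; open, the fingers measure 114 mm over their backs; the gripper's body (76 mm by 85 mm) begins 54 mm behind the grasp point. The pads swing forward as they close: fully open they stand 13 mm farther back than shut.
Start: joints at [-4.893, 7.471, 85.268, -0, 87.261, -4.893], TCP at [600.004, 0.022, 231.292] pointing down, gripper open.
Joint ranges: [-169.43, 169.43], [-51.17, 129.36], [1.28, 143.12], [-76.62, 256.62], [0, 156.53], [-152.29, 152.29]. Speed limits (degrees/s): [136.94, 136.94, 159.86, 180, 180, 180].

## Interface

Orientations are given as [roll, pitch, yaw] about the fixed x, y, z axes, in that order (R = Rz(yaw) Ry(pitch) Rx(roll)).
In Python, from bench import r gives the robot as it stands.
- The arm moves only by the tool apply_moves, never from a script. Its argument "steps" is a list of rows, each a list of 7 numbers: the opening, from -1 (shut) to 1 (fully open), then the shift along the tool's x, y, z in mm, then the turn, a rotation vector about the tool's x, y, z in units of 5 degrees (1.0 is 5 degrees). A call has exactly 8 rows; each row shifts and turns the commanded pose from where the row before left it, along the tool's axes as they then stand; what a row does not reach is not made up. A row lasts 1/10 s, in which the tool goes at most 50 mm and 8.59 degrees, less where a joint would pass 70% of its speed; a pose out of reach is approached as far as the arm can. A call is refused whole if a number of a shift passes 50 or a number of a turn 1, either way. A call with a gripper value outside its range is refused whole. The fingers move at their own pace and stop on an object; "squeeze" is the grip in N (left out, the last holds). Time passes only in rows, so rows that do not move let the fingers close, or fill a call up. It gives the time, the measured TCP pose, the force, the opening and the grip force at its end, in the units of the state.
- r.sense(): the state, without advancing time (a new reading comes with each control period).
- r.snapshot(name): name is "scene" or "side" or "wrist"; returns a dict with "color" (400x640x3 uint8, blue, green, red), "depth" (400x640 float32, mm along the optical axis (not along the pixel's ray), 0 where there is no reading), "mtx" (3x3 intrinsics, pixels), "dist" ([k1, k2, p1, p2, k3] as OpenCV has them; the pictures are not rectified), "T" (4x4, takes a point from camera to world coordinates); the wrist camera has in their place "hand_eye" (4x4, takes a point from camera to tool coordinates, whose origin is the TCP and whose axes are the flange's). Camera axes: x right, y down, z forward; pixel columns grow to the right and rows downward; lengths in mm; the calibration is good to about 2 mm. A picture is of the moment at which its call begins: read the wrist's pose just before it.
- r.hand_in(): hands the job in; it is judged then, once.
The state is a dict: "time": time; "joint_pos": joint angles; "qd": joint speeds; "joint_efforts": joint torques, N m; "tool_pos": TCP position; "tcp_rot": TCP orientation; "ft_force": force on the tool from outside, world axes, zero at the start; "wrist_torque": the same for the moment, N m; "finger_gap": finger opening in mm; "grip_force": force on a finger pad.
Only numpy, scipy, OpenCV 4.12 (cv2) and the standard library are available. Lean on these libraries where they do the work, as an engineer would, in place of code of your own. Each camera call takes 0.05 s, during which the arm holds its last target. There are 200 camera calls.

## Working session

There is one attempt and no reset: what is moved stays moved. The work goes in short steps, Python scripts to look and compute and a tool call to move; the robot and the scene stay as the last step left them, time stands still between calls to the robot, and variables do not carry over. Pictures are saved under pics/ and viewed, at most 11 in all, crops included, and the job is handed in when it is done.

Besides the shell and the picture viewer there is one more tool, called after "Request:" by a JSON object that holds its "fn" and its "kwargs", one argument or row to a line. apply_moves: Moves the arm, as the interface text tells. Its arguments: {"type":"object","properties":{"steps":{"type":"array"},"squeeze":{"type":"number"}},"required":["steps"]}

```bash
ls; mkdir -p pics; python3 - <<'E'
from bench import r
import cv2,pickle,numpy as np
s=r.sense();print({k:np.round(v,2) for k,v in s.items()})
d={}
for n in("scene","side","wrist"):
    d[n]=r.snapshot(n); cv2.imwrite(f"pics/{n}0.png",d[n]["color"])
    if "T" in d[n]: print(n,np.round(d[n]["T"],2).tolist())
    else: print(np.round(d[n]["hand_eye"],3).tolist())
    print(np.round(d[n]["mtx"],1).tolist())
d["s"]=s
pickle.dump(d,open("d0.pkl","wb"))
E
```

```text
pics
{'time': np.float64(0.0), 'joint_pos': array([-4.89,  7.51, 85.33, -0.  , 87.26, -4.89]), 'qd': array([ 0.06,  0.02,  0.02, -0.07,  0.01,  0.03]), 'joint_efforts': array([-0.000e+00, -5.694e+01, -5.006e+01, -0.000e+00,  1.000e-02,
        0.000e+00]), 'tool_pos': array([5.9947e+02, 6.0000e-02, 2.3026e+02]), 'tcp_rot': array([-1.799e+02, -1.000e-02,  9.000e+01]), 'ft_force': array([0.62, 0.13, 0.57]), 'wrist_torque': array([0.02, 0.02, 0.01]), 'grip_force': np.float64(0.0), 'finger_gap': np.float64(85.88)}
scene [[-0.17, 0.67, -0.72, 1378.55], [0.98, 0.12, -0.13, 193.28], [-0.0, -0.73, -0.68, 890.06], [0.0, 0.0, 0.0, 1.0]]
[[490.0, 0.0, 321.1], [0.0, 490.0, 206.3], [0.0, 0.0, 1.0]]
side [[-0.86, -0.38, 0.34, 192.06], [-0.51, 0.64, -0.58, 690.98], [-0.0, -0.67, -0.74, 922.8], [0.0, 0.0, 0.0, 1.0]]
[[480.9, 0.0, 312.6], [0.0, 480.9, 196.1], [0.0, 0.0, 1.0]]
[[0.001, -0.961, -0.276, 69.472], [1.0, 0.001, -0.001, -0.251], [0.001, -0.276, 0.961, -141.812], [0.0, 0.0, 0.0, 1.0]]
[[280.4, 0.0, 317.2], [0.0, 280.4, 205.2], [0.0, 0.0, 1.0]]
```

View pics/scene0.png

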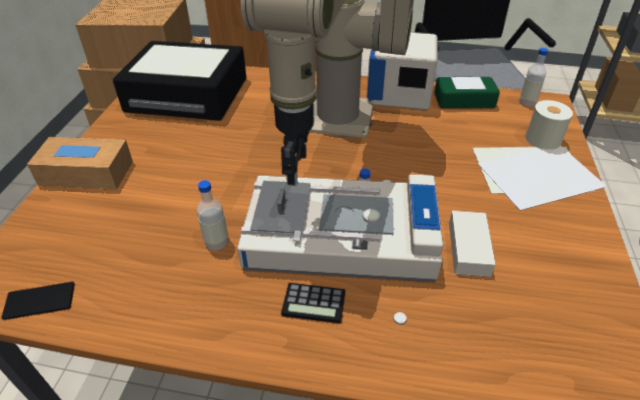

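View pics/side0.png

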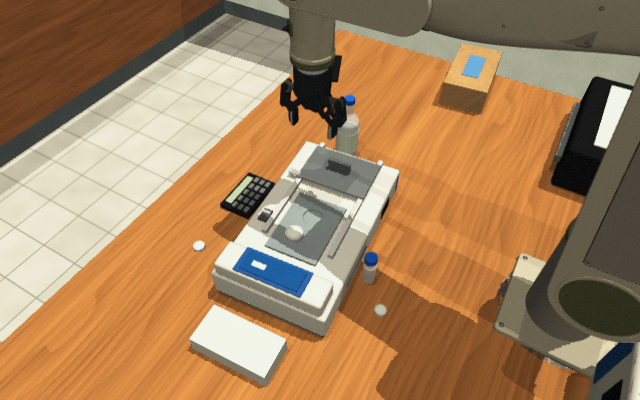

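View pics/wrist0.png

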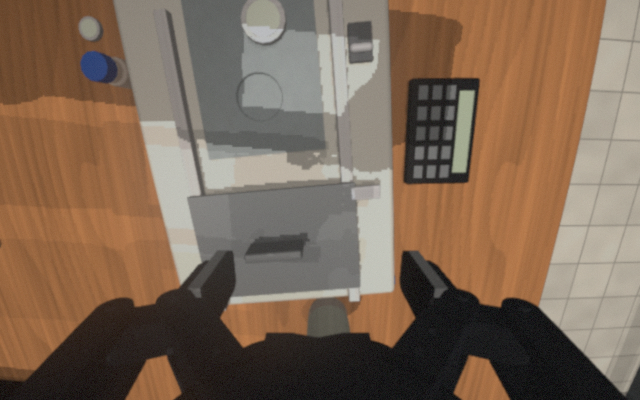

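The wrist view shows the disc at (263,20), the pocket rim at (260,97), the guard's edge along row ~190 and its tab at (278,247). The scene view shows the disc at (371,215), and the side view at (294,233). A smaller decoy lies on the table at wrist (90,28), and another at scene (400,318).

```bash
cat > h.py <<'E'
import numpy as np,cv2
from scipy.spatial.transform import Rotation as R
def pose(s):
    T=np.eye(4);T[:3,:3]=R.from_euler("xyz",s["tcp_rot"],degrees=True).as_matrix();T[:3,3]=s["tool_pos"];return T
def camT(sn,s): return sn["T"] if "T" in sn else pose(s)@sn["hand_eye"]
def ray(sn,s,px):
    T=camT(sn,s);p=cv2.undistortPoints(np.array(px,float).reshape(-1,1,2),sn["mtx"],sn["dist"])[:,0]
    return T[:3,3],np.c_[p,np.ones(len(p))]@T[:3,:3].T
def cast(sn,s,px,z):
    o,d=ray(sn,s,px);return o+d*((z-o[2])/d[:,2])[:,None]
def meet(a,b):
    (o1,d1),(o2,d2)=a,b;M=np.c_[d1[0],-d2[0]];t=np.linalg.lstsq(M,o2-o1,rcond=None)[0]
    p,q=o1+t[0]*d1[0],o2+t[1]*d2[0];return (p+q)/2,np.linalg.norm(p-q)
def blob(img,roi,lo,hi):
    x0,y0,x1,y1=roi;m=cv2.inRange(cv2.cvtColor(img[y0:y1,x0:x1],cv2.COLOR_BGR2HSV),np.array(lo),np.array(hi))
    c=max(cv2.findContours(m,cv2.RETR_EXTERNAL,cv2.CHAIN_APPROX_NONE)[0],key=cv2.contourArea)
    return c.reshape(-1,2)+[x0,y0]
E
python3 - <<'E'
from h import *;import pickle
d=pickle.load(open("d0.pkl","rb"));s=d["s"]
w=d["wrist"]["color"]
a=cv2.resize(w[0:300,110:410],None,fx=2,fy=2,interpolation=cv2.INTER_CUBIC)
b=cv2.resize(d["scene"]["color"][170:270,240:440],None,fx=2.6,fy=2.6,interpolation=cv2.INTER_CUBIC)[:, :]
cv2.imwrite("pics/crop.png",a)
cv2.imwrite("pics/crop2.png",cv2.resize(d["scene"]["color"][165:285,240:440],None,fx=4,fy=4,interpolation=cv2.INTER_CUBIC))
for n,px in(("disc",(263,15)),("pocket",(260,97)),("tab",(280,243)),("guard",(270,225)),("rail",(347,150)),("deck",(370,260))):
    print(n,px,w[px[1],px[0]],d["wrist"]["depth"][px[1],px[0]])
for nm,p in (("disc",(371,215)),): print(nm,d["scene"]["color"][p[1],p[0]])
def P(n,px,z): return np.round(cast(d[n],s,px,z),1).tolist()
print("rails",P("wrist",[(162,12),(200,193),(335,0),(347,180)],92))
print("pocket",P("wrist",[(237,97),(283,97),(260,74),(260,122)],86))
print("disc",P("wrist",[(263,15)],96),P("scene",[(371,214)],96),P("side",[(294,232)],96))
E
```

```text
disc (263, 15) [141 156 158] 239.76839
pocket (260, 97) [150 154 151] 273.36768
tab (280, 243) [58 61 61] 290.43335
guard (270, 225) [110 113 112] 290.9895
rail (347, 150) [132 138 143] 276.16702
deck (370, 260) [188 198 196] 323.16592
disc [148 165 162]
rails [[459.7, 169.0, 92.0], [477.5, 2.2, 92.0], [614.3, 176.3, 92.0], [629.0, 15.9, 92.0]]
pocket [[521.3, 96.0, 86.0], [565.8, 95.8, 86.0], [544.6, 116.5, 86.0], [542.5, 72.6, 86.0]]
disc [[551.3, 163.3, 96.0]] [[550.3, 162.3, 96.0]] [[549.2, 162.0, 96.0]]
```

View pics/crop.png

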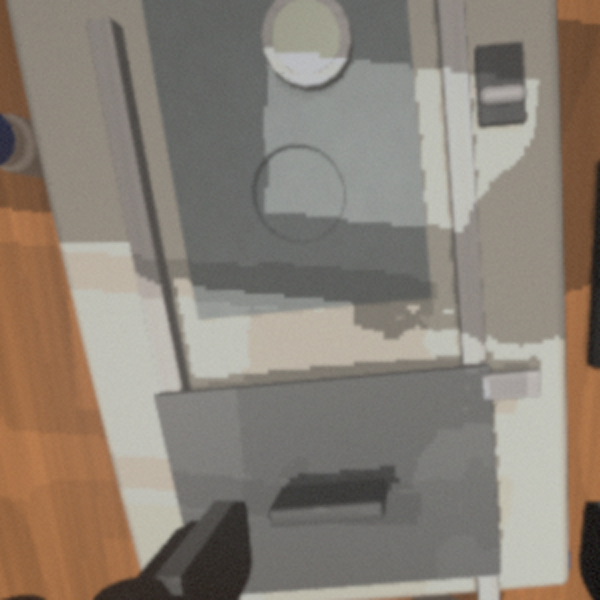

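View pics/crop2.png

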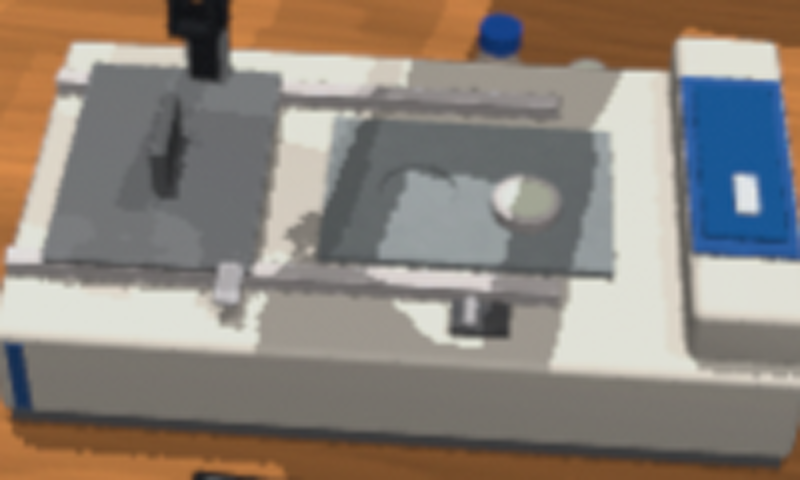

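Disc top at about (550,162), three views agreeing at height 96. Pocket at about (544,95), 44 mm wide at z 86. Analyser yaw is about +5.6°. I'm moving closer and aligning.

Request:
{"fn": "apply_moves", "kwargs": {
  "steps": [
    [1,0,0,0,0,0,-0.6],
    [1,0,0,0,0,0,-0.5],
    [1,20,-12,0,0,0,0],
    [1,20,-12,0,0,0,0],
    [1,20,-12,0,0,0,0],
    [1,14,-7,0,0,0,0],
    [1,0,0,0,0,0,0],
    [1,0,0,0,0,0,0]
  ],
  "squeeze": 20
}}

```text
time: 0.95
tool_pos: [550.3, 69.5, 231.3]
tcp_rot: [180.0, 0.0, 95.5]
ft_force: [0.0, 0.6, 1.0]
finger_gap: 85.2
grip_force: 0.0
```

```bash
python3 - <<'E'
from bench import r
from h import *;import pickle
s=r.sense();w=r.snapshot("wrist");pickle.dump((s,w),open("d1.pkl","wb"))
print(np.round(s["tool_pos"],1),np.round(s["tcp_rot"],2),np.round(s["ft_force"],2))
print(np.round(camT(w,s)[:3,3],1))
cv2.imwrite("pics/w1.png",w["color"])
E
```

```text
[550.3  69.5 231.3] [1.7998e+02 2.0000e-02 9.5540e+01] [0.   0.6  1.02]
[543.2 138.7 373.1]
```

View pics/w1.png

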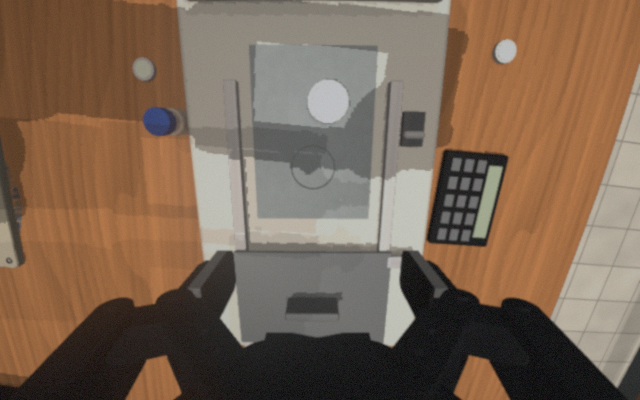

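Disc at (328,101); the pocket ring is centred at (313,167), spanning about 291–336 by 145–189. The rails are symmetric about column 313, so the tool is well aligned. Tab at (312,300).

```bash
python3 - <<'E'
from h import *;import pickle
s,w=pickle.load(open("d1.pkl","rb"));d=pickle.load(open("d0.pkl","rb"))
def fit(w,s,c,z):
    p=cast(w,s,c,z)[:,:2];A=np.c_[2*p,np.ones(len(p))];q=np.linalg.lstsq(A,(p**2).sum(1),rcond=None)[0]
    return q[:2],2*np.sqrt(q[2]+q[:2]@q[:2])
c=blob(w["color"],(300,75,355,130),(0,0,165),(180,60,255));print("disc px",c.mean(0),fit(w,s,c,96))
# pocket ring: dark line, radial minimum
g=cv2.GaussianBlur(cv2.cvtColor(w["color"],cv2.COLOR_BGR2GRAY),(3,3),0).astype(float)
bh=cv2.morphologyEx(g.astype(np.uint8),cv2.MORPH_BLACKHAT,np.ones((7,7)))
pts=[]
for a in np.linspace(0,2*np.pi,120,endpoint=False):
    rr=np.arange(17,27,.5);x=313.5+rr*np.cos(a);y=167+rr*np.sin(a)
    v=cv2.remap(bh,x.astype(np.float32)[None],y.astype(np.float32)[None],1)[0]
    if v.max()>8: i=v.argmax();pts.append((x[i],y[i]))
pts=np.array(pts);e=cv2.fitEllipse(pts.astype(np.float32));print("ring",len(pts),e,fit(w,s,pts,86))
dc=cv2.fitEllipse(c.astype(np.float32))[0]
for n,px in(("scene",(371.5,214.3)),("side",(294,232))):
    print(n,meet(ray(w,s,[dc]),ray(d[n],s,[px])))
print("pocket2",meet(ray(w,s,[e[0]]),ray(d["wrist"],d["s"],[(259.7,97)])))
print("plate depth z", [ (camT(w,s)@np.r_[cv2.undistortPoints(np.array([[p]],float),w["mtx"],w["dist"])[0,0]*w["depth"][p[1],p[0]],w["depth"][p[1],p[0]],1])[:3].round(1) for p in((328,101),(300,100),(313,167),(350,200),(396,150),(312,270),(312,295))])
P=lambda l,z:cast(w,s,l,z).round(1).tolist()
print("rails",P([(231,82),(240.5,250),(396,82),(386.5,250)],92))
print("tab",P([(287,294),(338,294),(287,316),(338,316)],128),"guard",P([(236,251),(388,251)],98),"plate",P([(256,218),(369,218)],86))
E
```

```text
disc px [327.65546218 101.04201681] (array([550.66841171, 161.10842383]), np.float64(37.69849294504482))
ring 65 ((312.64349365234375, 166.8570556640625), (42.19288635253906, 42.96318054199219), 78.9315414428711) (array([542.38226101,  96.78304796]), np.float64(44.081740087650736))
scene (array([550.53780216, 162.48825027,  95.27084861]), np.float64(2.032726484330305))
side (array([550.26285962, 161.30489023,  94.54599627]), np.float64(0.928176188341665))
pocket2 (array([542.45904653,  96.28518625,  81.49209711]), np.float64(0.017193143689075183))
plate depth z [array([551. , 161.3,  96.1]), array([524.3, 160.4,  86. ]), array([542.8,  96. ,  80.2]), array([585.2,  65.7,  85.6]), array([623.5, 122.6,  90.9]), array([552.3, -14.5,  97.1]), array([555.2, -46. ,  97.2])]
rails [[458.9, 170.0, 92.0], [472.1, -0.8, 92.0], [612.7, 185.0, 92.0], [631.6, 14.9, 92.0]]
tab [[528.8, -26.7, 128.0], [579.8, -21.7, 128.0], [530.5, -53.0, 128.0], [583.0, -47.8, 128.0]] guard [[468.8, 0.5, 98.0], [631.5, 16.5, 98.0]] plate [[486.6, 35.9, 86.0], [608.2, 47.8, 86.0]]
```

Heights check: disc top ~95–96, plate 86, ring 44.1 mm across. Next is the approach above the disc with the fingers at about 55 mm, then down.

Request:
{"fn": "apply_moves", "kwargs": {
  "steps": [
    [0.3,25,3,0,0,0,0],
    [0.3,25,3,0,0,0,0],
    [0.3,25,3,0,0,0,0],
    [0.3,16,0,20,0,0,0],
    [0.3,0,0,25,0,0,0],
    [0.3,0,0,25,0,0,0],
    [0.3,0,0,25,0,0,0],
    [0.3,0,0,15,0,0,0]
  ]
}}

```text
time: 1.8
tool_pos: [549.7, 160.1, 118.7]
tcp_rot: [-179.8, 0.0, 95.5]
ft_force: [-0.6, -0.3, -0.4]
finger_gap: 55.2
grip_force: 0.0
```

Request:
{"fn": "apply_moves", "kwargs": {
  "steps": [
    [0.3,0,0,10,0,0,0],
    [0.3,0,0,10,0,0,0],
    [0.3,0,0,6,0,0,0],
    [0.3,0,0,4,0,0,0],
    [0.3,0,0,2,0,0,0],
    [0.3,0,0,0,0,0,0],
    [0.3,0,0,0,0,0,0],
    [0.3,0,0,0,0,0,0]
  ]
}}

```text
time: 2.6
tool_pos: [550.7, 161.1, 89.8]
tcp_rot: [180.0, -0.0, 95.5]
ft_force: [0.9, -0.0, 0.2]
finger_gap: 55.4
grip_force: 0.0
```

Request:
{"fn": "apply_moves", "kwargs": {
  "steps": [
    [0.3,0,0,2,0,0,0],
    [0.3,0,0,1.5,0,0,0],
    [0.1,0,0,0,0,0,0],
    [0,0,0,0,0,0,0],
    [-0.1,0,0,0,0,0,0],
    [-0.15,0,0,0,0,0,0],
    [-0.15,0,0,0,0,0,0],
    [-0.15,0,0,0,0,0,0]
  ],
  "squeeze": 20
}}

```text
time: 3.4
tool_pos: [550.5, 161.0, 86.0]
tcp_rot: [180.0, -0.0, 95.5]
ft_force: [0.1, -0.6, 2.8]
finger_gap: 38.1
grip_force: 20.2
```

Request:
{"fn": "apply_moves", "kwargs": {
  "steps": [
    [-0.15,-8,-2,0,0,0,0],
    [-0.15,-8,-2,0,0,0,0],
    [-0.15,-8,-2,0,0,0,0],
    [-0.15,-8,-2,0,0,0,0],
    [-0.15,-8,-2,0,0,0,0],
    [-0.15,-8,-2,0,0,0,0],
    [-0.15,-8,-2,0,0,0,0],
    [-0.15,0,0,0,0,0,0]
  ]
}}

```text
time: 4.2
tool_pos: [541.6, 102.4, 85.7]
tcp_rot: [-180.0, 0.1, 95.4]
ft_force: [-0.5, -1.9, 1.6]
finger_gap: 37.8
grip_force: 20.4
```

Request:
{"fn": "apply_moves", "kwargs": {
  "steps": [
    [-0.15,-4,0,0,0,0,0],
    [-0.15,-3,0,0,0,0,0],
    [-0.15,0,0,0,0,0,0],
    [-0.15,0,0,0,0,0,0],
    [-0.15,0,0,0,0,0,0],
    [-0.15,0,0,0,0,0,0],
    [-0.15,0,0,0,0,0,0],
    [-0.15,0,0,0,0,0,0]
  ]
}}

```text
time: 5.0
tool_pos: [542.4, 97.0, 85.8]
tcp_rot: [180.0, 0.0, 95.5]
ft_force: [0.1, -0.4, -1.2]
finger_gap: 37.7
grip_force: 20.2
```

Request:
{"fn": "apply_moves", "kwargs": {
  "steps": [
    [-0.08,0,0,0,0,0,0],
    [-0.04,0,0,0,0,0,0],
    [0,0,0,0,0,0,0],
    [0.1,0,0,0,0,0,0],
    [0.2,0,0,0,0,0,0],
    [0.2,0,0,0,0,0,0],
    [0.2,0,0,0,0,0,0],
    [0.2,0,0,0,0,0,0]
  ]
}}

```text
time: 5.8
tool_pos: [542.4, 97.0, 85.8]
tcp_rot: [-180.0, 0.0, 95.5]
ft_force: [-0.2, 0.3, 0.3]
finger_gap: 51.4
grip_force: 0.0
```

```bash
python3 - <<'E'
from bench import r
from h import *
s=r.sense();w=r.snapshot("wrist");sc=r.snapshot("scene");sd=r.snapshot("side")
a=cv2.resize(w["color"],(640,400))[100:400,160:480]
def crop(sn,p,k=26): 
    u,_=cv2.projectPoints(np.array(p,float),cv2.Rodrigues(np.linalg.inv(sn["T"])[:3,:3])[0],np.linalg.inv(sn["T"])[:3,3],sn["mtx"],sn["dist"]);x,y=u[0,0].astype(int);print(x,y,sn["depth"][y,x])
    return cv2.resize(sn["color"][y-40:y+40,x-60:x+60],(450,300),interpolation=cv2.INTER_CUBIC)
P=[[542.5,96.5,90]]
cv2.imwrite("pics/rel.png",np.hstack([a,np.vstack([cv2.resize(crop(sc,P),(450,150)),cv2.resize(crop(sd,P),(450,150))])]))
cv2.imwrite("pics/rel.png",np.vstack([np.hstack([crop(sc,P),cv2.resize(a,(320,300))])]))
E
```

```text
343 210 1083.2607
312 214 1081.5615
343 210 1083.2607
```

View pics/rel.png

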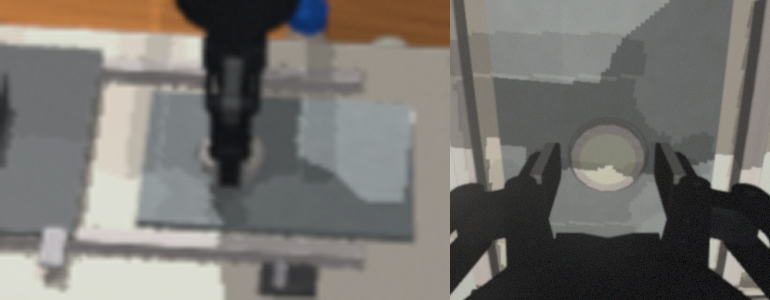

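The ring is concentric round the disc and the disc looks seated. I'll lift away, close the fingers and check its height.

Request:
{"fn": "apply_moves", "kwargs": {
  "steps": [
    [0.3,0,0,-8,0,0,0],
    [0.3,0,0,-12,0,0,0],
    [0.3,0,0,-20,0,0,0],
    [0.3,-10,0,-20,0,0,0],
    [0.3,-10,0,-20,0,0,0],
    [-1,-20,0,-10,0,0,0],
    [-1,0,0,0,0,0,0],
    [-1,0,0,0,0,0,0]
  ]
}}

```text
time: 6.75
tool_pos: [546.7, 57.1, 176.8]
tcp_rot: [179.9, -0.0, 95.4]
ft_force: [-0.9, -0.5, -0.2]
finger_gap: 12.5
grip_force: 0.0
```

```bash
cat >> h.py <<'E'
def cloud(sn,s):
    v,u=np.mgrid[0:400,0:640];p=cv2.undistortPoints(np.c_[u.ravel(),v.ravel()].astype(float).reshape(-1,1,2),sn["mtx"],sn["dist"])[:,0]
    z=sn["depth"].ravel();T=camT(sn,s);return (np.c_[p*z[:,None],z]@T[:3,:3].T+T[:3,3]).reshape(400,640,3)
E
python3 - <<'E'
from bench import r
from h import *;import pickle
s=r.sense();w=r.snapshot("wrist");sc=r.snapshot("scene");pickle.dump((s,w,sc),open("d2.pkl","wb"))
print(np.round(s["tool_pos"],1),s["finger_gap"])
X=cloud(w,s);c=np.array([542.5,96.7])
rr=np.hypot(X[...,0]-c[0],X[...,1]-c[1]);ok=w["depth"]>0
for a,b in((0,8),(8,16),(24,32)):
    m=ok&(rr>=a)&(rr<b);print(a,b,m.sum(),np.median(X[m],0).round(1),X[m][:,2].std().round(2))
m=ok&(rr<16);A=np.c_[X[m][:,:2]-c,np.ones(m.sum())];print("tilt",np.degrees(np.linalg.lstsq(A,X[m][:,2],rcond=None)[0][:2]))
Y=cloud(sc,s);d=pickle.load(open("d0.pkl","rb"));Y0=cloud(d["scene"],d["s"])
for u,v in((205,187),(213,230),(216,247)): print("bottle",Y[v,u].round(0))
print("cap z0 cast",cast(sc,s,[(205,184)],190))
# guard front/tab in clouds
m=ok&(X[...,2]>120)&(X[...,2]<134)&(X[...,1]<0);print("tab",m.sum(),np.percentile(X[m],[2,50,98],0).round(1) if m.sum() else "")
cv2.imwrite("pics/w2.png",w["color"])
E
```

```text
[546.7  57.1 176.8] 12.527995013028391
0 8 303 [542.6  96.8  91.6] 0.64
8 16 925 [542.3  97.3  91.6] 0.68
24 32 16531 [544.9  72.5 257.7] 58.85
tilt [ 0.02370435 -0.12479677]
bottle [ 623. -202.  188.]
bottle [ 640. -197.   71.]
bottle [ 644. -197.   16.]
cap z0 cast [[ 615.35167876 -204.46895723  190.        ]]
tab 2 [[555.4 -46.9 120.2]
 [556.6 -46.5 120.4]
 [557.8 -46.2 120.6]]
```

View pics/w2.png

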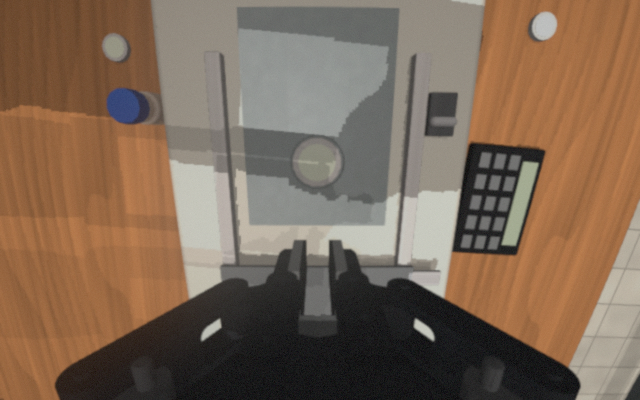

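The disc lies flat and seated: top at z 91.6, no tilt, 6 mm proud and centred at (542.4,97). Tab centre is at about (557,-51.5) and the bottle is well clear at (615,-204). I'll go over and behind the tab.

Request:
{"fn": "apply_moves", "kwargs": {
  "steps": [
    [-1,-25,0,0,0,0,0],
    [-1,-25,0,0,0,0,0],
    [-1,-25,0,0,0,0,0],
    [-1,-25,0,0,0,0,0],
    [-1,-25,0,0,0,0,0],
    [-1,-17,0,0,0,0,0],
    [-1,0,0,0,0,0,0],
    [-1,0,0,0,0,0,0]
  ]
}}

```text
time: 7.65
tool_pos: [559.7, -83.6, 175.3]
tcp_rot: [-180.0, -0.0, 95.5]
ft_force: [-0.2, -0.1, -0.5]
finger_gap: -0.2
grip_force: 0.0
```

Request:
{"fn": "apply_moves", "kwargs": {
  "steps": [
    [-1,0,0,15,0,0,0],
    [-1,0,0,15,0,0,0],
    [-1,0,0,15,0,0,0],
    [-1,0,0,12,0,0,0],
    [-1,0,0,8,0,0,0],
    [-1,0,0,0,0,0,0],
    [-1,0,0,0,0,0,0],
    [-1,0,0,0,0,0,0]
  ]
}}

```text
time: 8.45
tool_pos: [560.6, -84.4, 111.7]
tcp_rot: [179.9, 0.0, 95.5]
ft_force: [0.2, -0.2, -0.5]
finger_gap: 0.4
grip_force: 0.0
```

Request:
{"fn": "apply_moves", "kwargs": {
  "steps": [
    [-1,3,0,0,0,0,0],
    [-1,3,0,0,0,0,0],
    [-1,3,0,0,0,0,0],
    [-1,3,0,0,0,0,0],
    [-1,3,0,0,0,0,0],
    [-1,3,0,0,0,0,0],
    [-1,3,0,0,0,0,0],
    [-1,3,0,0,0,0,0]
  ]
}}

```text
time: 9.25
tool_pos: [557.6, -60.2, 110.8]
tcp_rot: [180.0, 0.0, 95.5]
ft_force: [0.1, -2.2, 0.8]
finger_gap: -0.1
grip_force: 0.7
```

Request:
{"fn": "apply_moves", "kwargs": {
  "steps": [
    [-1,4,0,0,0,0,0],
    [-1,4,0,0,0,0,0],
    [-1,4,0,0,0,0,0],
    [-1,4,0,0,0,0,0],
    [-1,4,0,0,0,0,0],
    [-1,4,0,0,0,0,0],
    [-1,4,0,0,0,0,0],
    [-1,4,0,0,0,0,0]
  ]
}}

```text
time: 10.05
tool_pos: [554.6, -28.1, 110.9]
tcp_rot: [180.0, 0.0, 95.5]
ft_force: [1.3, -2.0, 0.1]
finger_gap: -0.1
grip_force: 0.8
```

```bash
python3 - <<'E'
from bench import r
from h import *
s=r.sense();sd=r.snapshot("side");sc=r.snapshot("scene")
print(np.round(s["tool_pos"],1),np.round(s["ft_force"],1))
cv2.imwrite("pics/p.png",np.hstack([cv2.resize(sd["color"][110:320,200:420],(400,380)),cv2.resize(sc["color"][150:290,220:450],(400,380))]))
E
```

```text
[554.6 -28.1 110.9] [ 1.3 -2.   0.1]
```

View pics/p.png

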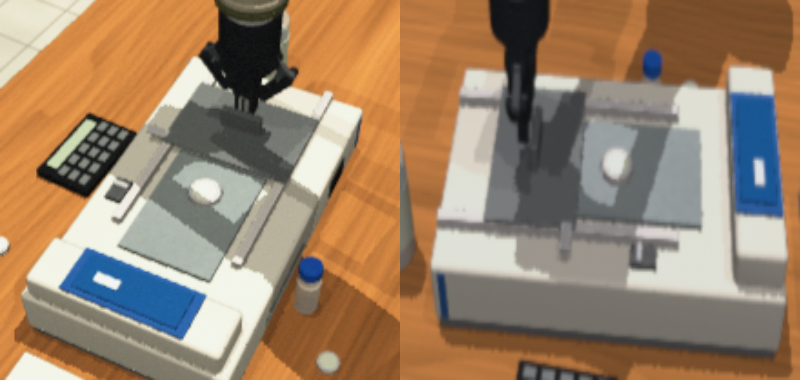

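Pushing at about 2 N with the guard following; the disc is still seated. Continuing.

Request:
{"fn": "apply_moves", "kwargs": {
  "steps": [
    [-1,4,0,0,0,0,0],
    [-1,4,0,0,0,0,0],
    [-1,4,0,0,0,0,0],
    [-1,4,0,0,0,0,0],
    [-1,4,0,0,0,0,0],
    [-1,4,0,0,0,0,0],
    [-1,4,0,0,0,0,0],
    [-1,2,0,0,0,0,0]
  ]
}}

```text
time: 10.95
tool_pos: [551.6, 1.9, 110.7]
tcp_rot: [-180.0, -0.0, 95.5]
ft_force: [0.3, -1.7, -1.0]
finger_gap: -0.0
grip_force: 0.7
```

Request:
{"fn": "apply_moves", "kwargs": {
  "steps": [
    [-1,3,0,0,0,0,0],
    [-1,3,0,0,0,0,0],
    [-1,3,0,0,0,0,0],
    [-1,3,0,0,0,0,0],
    [-1,3,0,0,0,0,0],
    [-1,3,0,0,0,0,0],
    [-1,3,0,0,0,0,0],
    [-1,3,0,0,0,0,0]
  ]
}}

```text
time: 11.75
tool_pos: [549.4, 25.6, 110.8]
tcp_rot: [180.0, 0.0, 95.5]
ft_force: [1.2, -1.6, -1.9]
finger_gap: 0.1
grip_force: 0.7
```

Request:
{"fn": "apply_moves", "kwargs": {
  "steps": [
    [-1,3,0,0,0,0,0],
    [-1,3,0,0,0,0,0],
    [-1,3,0,0,0,0,0],
    [-1,3,0,0,0,0,0],
    [-1,2,0,0,0,0,0],
    [-1,2,0,0,0,0,0],
    [-1,2,0,0,0,0,0],
    [-1,2,0,0,0,0,0]
  ]
}}

```text
time: 12.55
tool_pos: [547.5, 45.3, 110.8]
tcp_rot: [180.0, 0.0, 95.5]
ft_force: [1.0, -1.4, -0.4]
finger_gap: 0.3
grip_force: 0.7
```

Request:
{"fn": "apply_moves", "kwargs": {
  "steps": [
    [-1,1,0,0,0,0,0],
    [-1,1,0,0,0,0,0],
    [-1,1,0,0,0,0,0],
    [-1,1,0,0,0,0,0],
    [-1,1,0,0,0,0,0],
    [-1,1,0,0,0,0,0],
    [-1,1,0,0,0,0,0],
    [-1,1,0,0,0,0,0]
  ]
}}

```text
time: 13.35
tool_pos: [546.7, 53.2, 110.8]
tcp_rot: [180.0, 0.0, 95.5]
ft_force: [1.0, -0.1, 0.4]
finger_gap: -0.0
grip_force: 0.6
```

Request:
{"fn": "apply_moves", "kwargs": {
  "steps": [
    [-1,1,0,0,0,0,0],
    [-1,1,0,0,0,0,0],
    [-1,1,0,0,0,0,0],
    [-1,1,0,0,0,0,0],
    [-1,1,0,0,0,0,0],
    [-1,1,0,0,0,0,0],
    [-1,1,0,0,0,0,0],
    [-1,0,0,0,0,0,0]
  ]
}}

```text
time: 14.15
tool_pos: [545.9, 60.3, 110.8]
tcp_rot: [-180.0, -0.0, 95.5]
ft_force: [-0.3, -1.8, -0.2]
finger_gap: 0.1
grip_force: 0.3
```

Request:
{"fn": "apply_moves", "kwargs": {
  "steps": [
    [-1,1,0,0,0,0,0],
    [-1,1,0,0,0,0,0],
    [-1,1,0,0,0,0,0],
    [-1,1,0,0,0,0,0],
    [-1,1,0,0,0,0,0],
    [-1,0,0,0,0,0,0],
    [-1,0,0,0,0,0,0],
    [-1,0,0,0,0,0,0]
  ]
}}

```text
time: 14.95
tool_pos: [545.5, 64.2, 110.8]
tcp_rot: [-180.0, 0.1, 95.5]
ft_force: [0.8, -5.0, 0.5]
finger_gap: 0.2
grip_force: 2.8
```

```bash
python3 - <<'E'
from bench import r
from h import *
s=r.sense();sd=r.snapshot("side");sc=r.snapshot("scene")
print(np.round(s["tool_pos"],1),np.round(s["ft_force"],1))
cv2.imwrite("pics/q.png",np.hstack([cv2.resize(sd["color"][130:290,210:410],(400,400),interpolation=2),cv2.resize(sc["color"][170:280,260:440],(400,400),interpolation=2)]))
E
```

```text
[545.5  64.2 110.8] [ 0.8 -5.   0.5]
```

View pics/q.png

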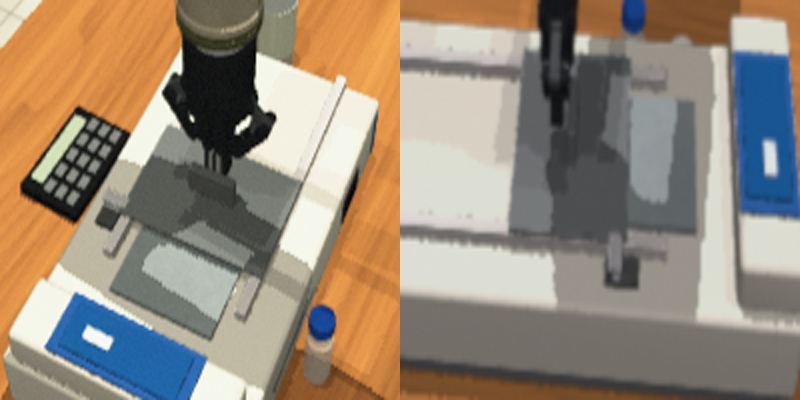

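The roller is at the latch block and force is up to 5 N, so the latch is engaging. I'll push slowly through the crest.

Request:
{"fn": "apply_moves", "kwargs": {
  "steps": [
    [-1,0.7,0,0,0,0,0],
    [-1,0.7,0,0,0,0,0],
    [-1,0.7,0,0,0,0,0],
    [-1,0.7,0,0,0,0,0],
    [-1,0,0,0,0,0,0],
    [-1,0,0,0,0,0,0],
    [-1,0,0,0,0,0,0],
    [-1,0,0,0,0,0,0]
  ]
}}

```text
time: 15.85
tool_pos: [545.2, 68.0, 110.7]
tcp_rot: [-180.0, -0.0, 95.5]
ft_force: [0.3, 0.6, -0.8]
finger_gap: 0.2
grip_force: 0.0
```

Request:
{"fn": "apply_moves", "kwargs": {
  "steps": [
    [-1,0.7,0,0,0,0,0],
    [-1,0.7,0,0,0,0,0],
    [-1,0.7,0,0,0,0,0],
    [-1,0,0,0,0,0,0],
    [-1,0,0,0,0,0,0],
    [-1,0,0,0,0,0,0],
    [-1,0,0,0,0,0,0],
    [-1,0,0,0,0,0,0]
  ]
}}

```text
time: 16.65
tool_pos: [545.0, 70.0, 110.8]
tcp_rot: [-180.0, -0.0, 95.5]
ft_force: [-0.0, 0.3, -0.8]
finger_gap: 0.5
grip_force: 0.0
```

Force dropped to zero and the tab ran ahead of the fingers, so it snapped. I'll retreat and check.

Request:
{"fn": "apply_moves", "kwargs": {
  "steps": [
    [-1,-5,0,0,0,0,0],
    [-1,-10,0,0,0,0,0],
    [-1,-10,0,-10,0,0,0],
    [-1,-15,0,-20,0,0,0],
    [-1,-20,0,-25,0,0,0],
    [-1,-20,0,-25,0,0,0],
    [-1,-20,0,-20,0,0,0],
    [-1,0,0,0,0,0,0]
  ]
}}

```text
time: 17.45
tool_pos: [556.9, -32.9, 215.6]
tcp_rot: [179.6, 0.2, 95.3]
ft_force: [1.0, 0.5, -0.6]
finger_gap: -0.0
grip_force: 0.0
```

```bash
python3 - <<'E'
from bench import r
from h import *;import pickle
s=r.sense();w=r.snapshot("wrist");sc=r.snapshot("scene")
print(np.round(s["tool_pos"],1),np.round(s["ft_force"],1))
X=cloud(w,s);u=np.array([-.0965,.9953]);v=np.array([.9953,.0965])
p=X[...,:2]-[542.4,96.9];a=p@u;b=p@v;z=X[...,2]
m=(abs(b)<40)&(z>125)&(z<131)&(abs(a)<40);print("tab top",m.sum(),np.median(a[m]),np.median(b[m]),np.median(z[m]))
m=(abs(b)<60)&(abs(b)>35)&(z>95)&(z<100)&(a>20)&(a<100);print("guard lead",np.percentile(a[m],[50,99,99.8]),"z",np.median(z[m]))
s1,w1=pickle.load(open("d1.pkl","rb"));X1=cloud(w1,s1);p=X1[...,:2]-[542.4,96.9];a=p@u;b=p@v
m=(abs(b)<60)&(abs(b)>35)&(X1[...,2]>95)&(X1[...,2]<100)&(a<-50);print("guard lead at start",np.percentile(a[m],[99,99.8]))
d=pickle.load(open("d0.pkl","rb"))
cv2.imwrite("pics/f.png",np.vstack([np.hstack([cv2.resize(w["color"],(400,250)),cv2.resize(sc["color"][170:280,260:440],(400,250),interpolation=2)]),np.hstack([cv2.resize(d["scene"]["color"],(400,250)),cv2.resize(sc["color"],(400,250))])]))
E
```

```text
[556.9 -32.9 215.6] [ 1.   0.5 -0.6]
tab top 1002 -9.876726492129013 -0.7274810321938643 127.08082671482944
guard lead [29.32627124 38.19775254 38.57638834] z 97.12272468371248
guard lead at start [-90.86629958 -90.32478303]
```

View pics/f.png

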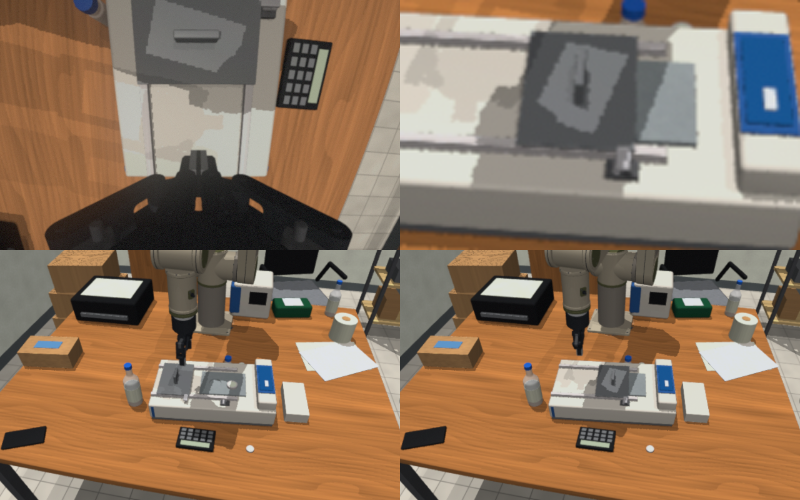

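The guard is over the disc, the roller is past the latch, and the bystanders are unmoved. One numeric check of the home position against the screen block, which should be 161 mm from the tab centre.

```bash
python3 - <<'E'
from bench import r
from h import *
s=r.sense();u=np.array([-.0965,.9953]);v=np.array([.9953,.0965])
for n in("scene","side","wrist"):
    sn=r.snapshot(n);X=cloud(sn,s);p=X[...,:2]-[542.4,96.9];a=p@u;b=p@v;z=X[...,2]
    t=(abs(b)<26)&(z>124)&(z<131)&(abs(a)<30);k=(abs(b)<100)&(z>119)&(z<128)&(a>100)&(a<260)
    e=(abs(b)<75)&(z>78)&(z<83)&(a<-100)&(a>-300)
    print(n,"tab",np.percentile(a[t],[5,50,95]).round(1) if t.any() else 0,"block",np.percentile(a[k],[.5,1,99,99.5]).round(1) if k.any() else 0,"end -y",np.percentile(a[e],[.5,2]).round(1) if e.any() else 0)
E
```

```text
scene tab [-11.3  -6.9  -2.5] block [154.2 154.7 213.6 213.9] end -y [-289.  -228.5]
side tab [-12.3  -5.9  -1.8] block [155.2 155.8 215.  215.5] end -y [-286.8 -226.9]
wrist tab [-15.5 -11.4  -6.7] block 0 end -y [-225.3 -218.7]
```

Edge scatter is a few mm, too coarse on its own. I'll do a gentle touch test on the tab to confirm it sits hard on its stop.

Request:
{"fn": "apply_moves", "kwargs": {
  "steps": [
    [-1,15,0,20,0,0,0],
    [-1,15,0,20,0,0,0],
    [-1,15,0,20,0,0,0],
    [-1,15,0,20,0,0,0],
    [-1,15,0,15,0,0,0],
    [-1,10,0,8,0,0,0],
    [-1,5,0,0,0,0,0],
    [-1,0,0,0,0,0,0]
  ]
}}

```text
time: 18.5
tool_pos: [546.3, 60.7, 108.3]
tcp_rot: [180.0, 0.0, 95.6]
ft_force: [-0.8, -0.5, 0.5]
finger_gap: 0.3
grip_force: 0.0
```

Request:
{"fn": "apply_moves", "kwargs": {
  "steps": [
    [-1,3,0,0,0,0,0],
    [-1,3,0,0,0,0,0],
    [-1,2,0,0,0,0,0],
    [-1,2,0,0,0,0,0],
    [-1,1,0,0,0,0,0],
    [-1,1,0,0,0,0,0],
    [-1,0,0,0,0,0,0],
    [-1,0,0,0,0,0,0]
  ]
}}

```text
time: 19.3
tool_pos: [544.9, 71.9, 107.8]
tcp_rot: [180.0, 0.0, 95.5]
ft_force: [1.3, -0.4, 0.6]
finger_gap: -0.0
grip_force: 0.3
```

Request:
{"fn": "apply_moves", "kwargs": {
  "steps": [
    [-1,0.5,0,0,0,0,0],
    [-1,0.5,0,0,0,0,0],
    [-1,0.5,0,0,0,0,0],
    [-1,0.5,0,0,0,0,0],
    [-1,0,0,0,0,0,0],
    [-1,0,0,0,0,0,0],
    [-1,0,0,0,0,0,0],
    [-1,0,0,0,0,0,0]
  ]
}}

```text
time: 20.1
tool_pos: [544.9, 72.0, 107.9]
tcp_rot: [-180.0, 0.2, 95.5]
ft_force: [-0.1, -10.1, 0.5]
finger_gap: -0.1
grip_force: 5.1
```

The tab doesn't move at 10 N: contact at y≈72, about 5.5 mm past the crest. It's home. Retreat.

Request:
{"fn": "apply_moves", "kwargs": {
  "steps": [
    [-1,-3,0,0,0,0,0],
    [-1,-10,0,0,0,0,0],
    [-1,-10,0,-10,0,0,0],
    [-1,-15,0,-20,0,0,0],
    [-1,-20,0,-25,0,0,0],
    [-1,-20,0,-25,0,0,0],
    [-1,-15,0,-20,0,0,0],
    [-1,0,0,0,0,0,0]
  ]
}}

```text
time: 20.9
tool_pos: [555.8, -21.1, 212.5]
tcp_rot: [179.6, 0.1, 95.4]
ft_force: [0.9, -0.4, 0.2]
finger_gap: 0.3
grip_force: 0.0
```

```bash
python3 - <<'E'
from bench import r
from h import *
s=r.sense();u=np.array([-.0965,.9953]);v=np.array([.9953,.0965])
for n in("scene","side"):
    sn=r.snapshot(n);X=cloud(sn,s);p=X[...,:2]-[542.4,96.9];a=p@u;b=p@v;z=X[...,2]
    t=(abs(b)<26)&(z>124)&(z<131)&(abs(a)<30);print(n,np.percentile(a[t],[5,50,95]).round(1))
print(np.round(s["tool_pos"],1),np.round(s["ft_force"],1))
print(r.hand_in())
E
```

```text
scene [-11.4  -7.   -2.4]
side [-11.2  -6.3  -1.9]
[555.8 -21.1 212.5] [ 0.9 -0.4  0.2]
the job is handed in; nothing more can be done
None
```

The reference disc was slid into the pocket and measured flat before the guard went over it, the guard is latched fully home by itself, the bystanders look unmoved, and the job is handed in at about 21 s.

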